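# Click the crimp-size wheel on one step and confirm

## Robot

A 6-joint arm with a two-finger parallel gripper is mounted at the origin on the work surface. World frame = base frame: x ahead of the robot, y to its left, z up, the work surface at z = 0. Lengths are in m, angles in rad, forces in N, time in s.
With the tool pointing down it reaches from about 0.35 to 0.775 m from the base axis. Payload 5.5 kg.
Tool frame: the origin (TCP) lies between the finger pads; the fingertips stand 17 mm ahead of it and the grasp point (between the pads) lies 2 mm behind it (env.finger_overhang is the distance from the TCP to the fingertips, in m); z points along the fingers, y is the line along which they close (so a half turn about z gives the same grasp; the last joint's range is limited). The gripper opens to 85 mm and grips with 20 to 120 N. Pads are 22 mm wide; open, the fingers measure 114 mm over their backs; the gripper's body (76 mm by 85 mm) begins 54 mm behind the grasp point. The pads swing forward as they close: fully open they stand 13 mm farther back than shut.
Start: joints at [0.985, 0.313, 0.046, 1.304, 0, 1.431], TCP at [0.248, 0.519, 0.248] pointing down, gripper open.
Joint ranges: [-2.76, 2.76], [-0.86, 1.69], [-1.03, 1.26], [-2.2, 2.34], [-1.47, 1.5], [-3.14, 3.14]. Speed limits (rad/s): [2.57, 2.57, 3.14, 3.14, 3.14, 3.14].

## Interface

Orientations are given as a unit quaternion [w, x, y, z].
In Python, from workcell import env gives the robot as it stands. The module is installed in compiled form; this text tells all that it offers.
- The arm moves only by the shell command python3 -m pendant 'ROWS' [FORCE]. ROWS is JSON, a list of rows, each a list of 5 numbers: the gripper's target within -1 to 1 (fully open at 1, half-way at 0, shut at -1), then the shift along the tool's x, y, z in m, then the turn about the tool's z in rad. A call has 1 to 8 rows; each row shifts and turns the commanded pose from where the row before left it, along the tool's axes as they then stand; what a row does not reach is not made up. A row lasts 1/8 s, in which the tool goes at most 62.5 mm and 10.7 degrees, less where a joint would pass 70% of its speed; a pose out of reach is approached as far as the arm can. A call with a gripper value outside its range is refused whole. The fingers move at their own pace and stop on an object; FORCE is the grip in N (left out, the last holds). Time passes only in rows, so rows that do not move let the fingers close. It gives the time, the measured TCP pose, the force, the opening and the grip force at its end, in the units of the state.
- env.get_state(): the state, without advancing time (a new reading comes with each control period).
- env.read_camera(name): name is "scene" or "side" or "wrist"; returns the picture (400x640x3 uint8, red, green, blue); there is no depth.
- env.calibration(name): a dict with "K" (3x3 intrinsics, pixels), "T" (4x4, takes a point from camera to world coordinates); the wrist camera has in their place "tool_from_camera" (4x4, takes a point from camera to tool coordinates, whose origin is the TCP and whose axes are the flange's). Camera axes: x right, y down, z forward; pixel columns grow to the right and rows downward; lengths in m; the calibration is good to about 2 mm. A picture is of the moment at which its call begins: read the wrist's pose just before it. calibration takes no time and is no camera call.
- env.hand_in(): hands the job in; it is judged then, once.
Trained networks look in the newest picture that a camera, given by its name, has taken for a name from the list of things; names that differ only in an ending like _2 or _b are one class to them, and where a whole thing is asked for, a point or a joint stands for the part that bears it (a point fixed in the world has none). Each returns a list of dicts, best first, with "score" (0 to 1); they miss things now and then, are a little off and sometimes report something else, mostly with a low value. They report only what shows in the picture. A call takes as long as a camera call. They do not tell look-alikes from the thing itself.
- env.recognise(camera, label): "centre" ([column, row] in pixels, amid what is visible of it).
The state is a dict: "clock": time; "joint_pos": joint angles; "qvel": joint speeds; "tau": joint torques, N m; "tcp_pos": TCP position; "orientation": TCP orientation; "wrist_force": force on the tool from outside, world axes, zero at the start; "ft_torque": the same for the moment, N m; "finger_gap": finger opening in m; "grip_force": force on a finger pad.
Only numpy, scipy, OpenCV 4.12 (cv2) and the standard library are available. Lean on these libraries where they do the work, as an engineer would, in place of code of your own. Each camera call takes 0.05 s, during which the arm holds its last target. There are 200 camera calls.

## Task

Of the two crimp-size setting units on the bench, use the one with the orange knurled wheel: press a fingertip on the wheel and roll its top away from the green button until it clicks into the next (middle) detent, where the white line on the wheel stands at the ticks, and take the finger off. Then push that unit's green button fully down and let it come up again. Do not lift, tip or shove the unit about, and leave the blue-wheeled unit and everything else on the bench alone.

Things in the scene. Friction and masses are not known exactly. Their poses are not given: they have to be found in the camera images.
- orange_unit: Loose grey setting unit, orange wheel and orange patch round its green button. Case 160 (x) x 100 (y) x 60 mm high with rubber feet, 1.4 kg. Origin: centre of underside; x runs from button end to wheel end, z up. Button on top at x -50 mm. Wheel: radius 32, 22 wide, axle along y at x +30, z 46 mm, half sunk; its top 78 mm above the bench. Shoulders 70 mm high, with white ticks, run along both its sides.
- orange_wheel (a joint): Wheel angle, rad; grows as its top rolls away from the button (to the unit's +x). Spring detents at 0, 0.6, 1.2; ridges at 0.3 and 0.9; let go, it snaps to the nearest detent. Starts at 0, white line on the button side; at 0.6 the line is on top, at the ticks. One click: 19 mm of rim, up to about 2 N there, so a fingertip pressing with 5 to 12 N drives it. Stops at -0.15 and 1.35.
- orange_wheel_crown (a point): Fixed to the orange unit at the highest point of its wheel, over the axle, 78 mm above the bench; axes as the unit's. The shoulders beside the wheel are 8 mm lower, each 14 mm wide, 74 mm long, 2 mm from the wheel's sides.
- orange_button (a joint): Travel in m of the orange unit's green button: 0 up, 0.006 fully down (5 N); springs back.
- orange_button_top (a point): Centre of the top face of the orange unit's green button (diameter 28 mm), 82 mm above the bench when up; it presses straight down; axes as the unit's.
- blue_unit: Loose grey setting unit, blue wheel and blue patch round its green button. Case 160 (x) x 100 (y) x 60 mm high with rubber feet, 1.4 kg. Origin: centre of underside; x runs from button end to wheel end, z up. Button on top at x -50 mm. Wheel: radius 32, 22 wide, axle along y at x +30, z 46 mm, half sunk; its top 78 mm above the bench. Shoulders 70 mm high, with white ticks, run along both its sides.
- blue_wheel (a joint): Angle of the blue wheel in rad; leave as found.
- blue_button (a joint): Travel of the blue unit's button in m; leave alone.
- brass_fitting: Brass hose fitting standing on the bench, diameter 27, 55 mm high; origin under its centre. Bystander, between the units.
- steel_fitting: Steel hose fitting, same size. Bystander, on the robot's side of the units.
- ferrule: Steel ferrule (tube), outside diameter 32, 32 mm high; origin under its centre. Bystander, on the robot's side of the units.
- wrench: Wrench lying flat, 180 mm long. Bystander beyond the units.
- water_bottle: Clear water bottle, diameter 68, 210 mm high; origin under its centre. Bystander.
- grease_can: Can with a red label, diameter 70, 90 mm high; origin under its centre. Bystander.
Not all that is in view belongs to the job. Leave any purple or yellow look-alike of the orange_unit alone.

How it is judged:
By the outcome, as a careful person would: the job done as asked, in the order asked, and still so for the second after the job is handed in, with the robot touching nothing.
It also fails if it takes over 48 s, if anything falls off the work surface, if the arm or the gripper's body presses on something with over 40 N, if the wrist force passes 120 N, or if a joint passes its speed limit or range.

## Working session

There is one attempt and no reset: what is moved stays moved. The work goes in short steps, Python scripts to look and compute and a shell command to move; the robot and the scene stay as the last step left them, time stands still between calls to the robot, and variables do not carry over. Pictures are saved under pics/ and viewed, at most 10 in all, crops included, and the job is handed in when it is done.

```bash
mkdir -p pics; python3 - <<'E'
from workcell import env
import cv2
s=env.get_state();print({k:(v if not hasattr(v,'round') else v) for k,v in s.items()})
ims=[]
for c in ("scene","side"):
    im=env.read_camera(c);cv2.imwrite(f"pics/{c}0.png",im[:,:,::-1])
    for l in ("orange_unit","orange_wheel_crown","orange_button_top"):
        print(c,l,[( [round(float(x)) for x in d["centre"]],round(float(d["score"]),2)) for d in env.recognise(c,l)])
    k=env.calibration(c);print(k["K"].tolist(),k["T"].round(4).tolist())
print(env.calibration("wrist"),env.finger_overhang)
E
```

```text
{'clock': 0.0, 'joint_pos': array([9.85386809e-01, 3.14025377e-01, 4.49722393e-02, 1.30360864e+00,
       7.88478610e-06, 1.43120195e+00]), 'qvel': array([ 0.00065015,  0.00013976, -0.00108502, -0.00097572,  0.00132786,
        0.00097275]), 'tau': array([ 1.39495507e-03, -4.80631757e+01,  2.98531348e+01,  1.96523534e-02,
       -6.19663433e-05,  8.21522349e-06]), 'tcp_pos': array([0.24766856, 0.51838797, 0.24739189]), 'orientation': array([-3.34444942e-04,  2.21066094e-01,  9.75258382e-01, -8.70713549e-04]), 'wrist_force': array([-0.6650709 ,  0.04682674, -0.97832065]), 'ft_torque': array([ 0.00702917, -0.01689956, -0.06507399]), 'grip_force': 0.0, 'finger_gap': 0.08554443920561355}
scene orange_unit [([380, 241], 0.86), ([459, 261], 0.81), ([429, 195], 0.59)]
scene orange_wheel_crown [([431, 190], 0.94), ([458, 264], 0.88), ([379, 239], 0.59)]
scene orange_button_top [([395, 225], 0.52), ([434, 174], 0.42)]
[[387.3245849153207, 0.0, 325.500246152249], [0.0, 387.3245849153207, 202.01895203364526], [0.0, 0.0, 1.0]] [[-0.5464, 0.6568, -0.5197, 1.1469], [0.8375, 0.4324, -0.334, 0.3791]
[... 354 characters left out ...]
52, 197.2841261245577], [0.0, 0.0, 1.0]] [[0.9477, -0.2019, 0.2472, 0.2828], [-0.3187, -0.6419, 0.6974, -0.6533], [0.0179, -0.7397, -0.6727, 0.7223], [0.0, 0.0, 0.0, 1.0]]
{'K': array([[296.53127875,   0.        , 315.83191997],
       [  0.        , 296.53127875, 199.83853388],
       [  0.        ,   0.        ,   1.        ]]), 'tool_from_camera': array([[ 3.21686205e-05, -9.49988247e-01, -3.12285655e-01,
         7.94126408e-02],
       [ 9.99998716e-01,  5.30870518e-04, -1.51192399e-03,
         1.38845563e-03],
       [ 1.60209327e-03, -3.12285205e-01,  9.49987044e-01,
        -1.26811777e-01],
       [ 0.00000000e+00,  0.00000000e+00,  0.00000000e+00,
         1.00000000e+00]])} 0.017
```

View pics/scene0.png

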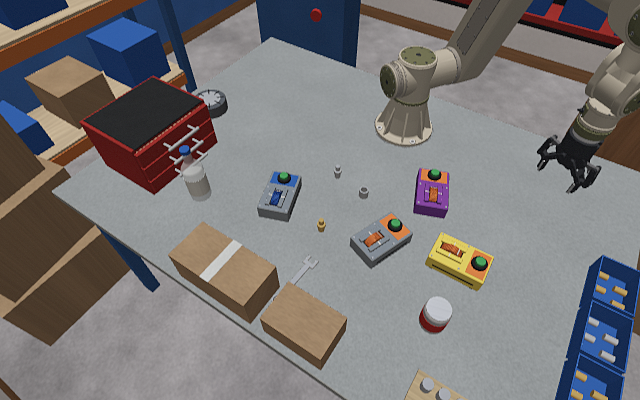

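View pics/side0.png

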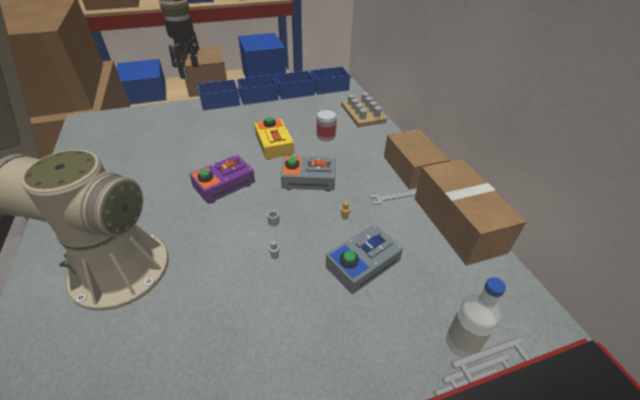

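Three candidates carry an orange wheel. Scene/side pixels are purple case (432,192)/(222,177), yellow case (459,261)/(275,137) and grey case (380,240)/(308,171). The grey one fits (grey case, orange wheel and patch). The blue-wheeled unit is at (280,194) in scene.

```bash
cat > h.py <<'E'
import numpy as np, cv2
from workcell import env
from scipy.spatial.transform import Rotation as R
def q2R(q): return R.from_quat([q[1],q[2],q[3],q[0]]).as_matrix()
def ray(cam,px,z,st=None):
    k=env.calibration(cam)
    if cam=="wrist":
        T=np.eye(4);T[:3,:3]=q2R(st["orientation"]);T[:3,3]=st["tcp_pos"];T=T@k["tool_from_camera"]
    else: T=k["T"]
    d=T[:3,:3]@np.linalg.solve(k["K"],[px[0],px[1],1.]);o=T[:3,3]
    return o+d*(z-o[2])/d[2]
E
python3 - <<'E'
from h import *
a=cv2.imread("pics/scene0.png")[195:280,330:430];b=cv2.imread("pics/side0.png")[140:200,265:350]
a=cv2.resize(a,(470,400),interpolation=cv2.INTER_CUBIC);b=cv2.resize(b,(330,400*330//467),interpolation=cv2.INTER_CUBIC)
o=np.zeros((400,800,3),np.uint8);o[:,:470]=a;o[:b.shape[0],470:]=b;cv2.imwrite("pics/crop0.png",o)
for c,n,z,p in(("scene","btn",.082,(396,224)),("side","btn",.082,(293,163)),("scene","wh",.076,(374,238)),("side","wh",.076,(319,163))):
    print(c,n,ray(c,p,z).round(4))
s=env.get_state();print(q2R(s["orientation"]).round(3))
E
```

```text
scene btn [0.4902 0.2019 0.082 ]
side btn [0.4839 0.1779 0.082 ]
scene wh [0.5642 0.1702 0.076 ]
side wh [0.5593 0.1629 0.076 ]
[[-0.902  0.431 -0.   ]
 [ 0.431  0.902 -0.   ]
 [ 0.    -0.    -1.   ]]
```

View pics/crop0.png

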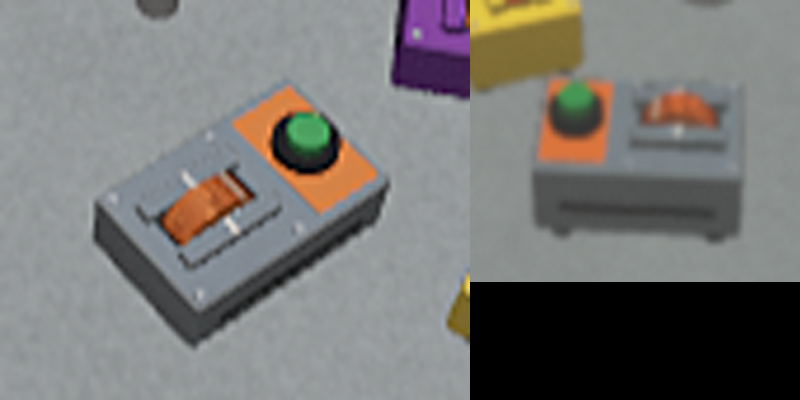

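The crop confirms the grey case with the orange wheel and patch: button at scene (395,223), wheel at (374,238), with the white line on the button side. I'm moving above it with the gripper shut.

```bash
python3 -m pendant '[[-1,-0.0495,-0.0232,0,0],[-1,-0.0495,-0.0232,0,0],[-1,-0.0495,-0.0232,0,0],[-1,-0.0495,-0.0232,0,0],[-1,-0.0495,-0.0232,0,0],[-1,-0.0495,-0.0232,0,0],[-1,-0.0495,-0.0232,0,0],[-1,-0.0495,-0.0232,0,0]]' 40
python3 -m pendant '[[-1,0,0,0,0.18],[-1,0,0,0,0.18],[-1,0,0,0,0.18],[-1,0,0,0,0.18],[-1,0,0,0,0.18],[-1,0,0,0,0.18],[-1,0,0,0,0.18],[-1,0,0,0,0.18]]'
python3 -m pendant '[[-1,0,0,0,0],[-1,0,0,0,0]]'
python3 - <<'E'
from h import *
s=env.get_state();im=env.read_camera("wrist");cv2.imwrite("pics/w1.png",im[:,:,::-1])
print(s["joint_pos"].round(3),s["tcp_pos"])
for l in ("orange_wheel_crown","orange_button_top"):
  for d in env.recognise("wrist",l): print(l,d, ray("wrist",d["centre"],.079,s).round(4))
E
```

```text
clock: 1.4
tcp_pos: [0.5262, 0.1791, 0.2485]
orientation: [0.0, 0.221, 0.975, 0.0]
wrist_force: [0.3, 0.3, 0.3]
finger_gap: -0.0001
grip_force: 0.0
clock: 2.4
tcp_pos: [0.5252, 0.1806, 0.2483]
orientation: [-0.0, 0.811, 0.585, 0.0]
wrist_force: [0.1, 0.0, 0.5]
finger_gap: 0.0003
grip_force: 0.0
clock: 2.65
tcp_pos: [0.5252, 0.1806, 0.2483]
orientation: [-0.0, 0.808, 0.589, 0.0]
wrist_force: [0.4, -0.2, -0.6]
finger_gap: 0.0002
grip_force: 0.0
[ 0.187  0.275 -0.006  1.29   0.     2.07 ] [0.52521932 0.18063112 0.2483274 ]
orange_wheel_crown {'centre': [207.0, 33.9], 'score': 0.75} [0.4767 0.3421 0.079 ]
orange_wheel_crown {'centre': [101.6, 191.7], 'score': 0.66} [0.3111 0.2418 0.079 ]
orange_button_top {'centre': [270.1, 177.9], 'score': 0.67} [0.4836 0.2017 0.079 ]
orange_button_top {'centre': [49.9, 234.3], 'score': 0.59} [0.2318 0.2162 0.079 ]
```

View pics/w1.png

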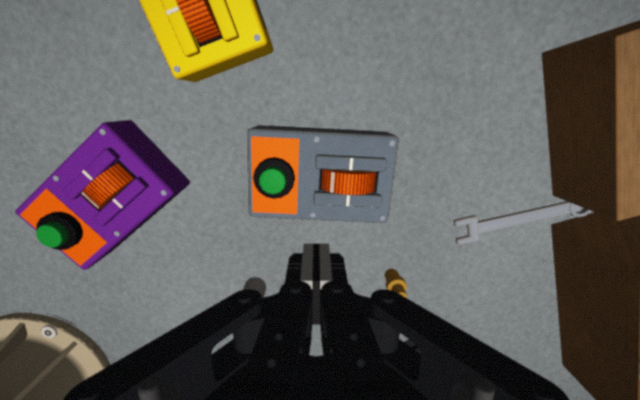

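The wrist view shows the orange unit: green button at (271,180), wheel at (350,182), ticks at (351,163) and (349,203). The fingertips are at about (315,247). The purple unit is on the left and the yellow one above.

```bash
python3 - <<'E'
from h import *
s=env.get_state()
b=ray("wrist",(271,180),.082,s);t1=ray("wrist",(351,163),.070,s);t2=ray("wrist",(349,203),.070,s);w=ray("wrist",(350,182),.078,s)
c1=ray("wrist",(260,126),.06,s);c2=ray("wrist",(393,134),.06,s)
c3=ray("wrist",(252,216),.06,s);c4=ray("wrist",(386,221),.06,s)
tm=(t1+t2)/2
print(b,w,tm)
for v in(w-b,tm-b,c2-c1,c4-c3):print(np.degrees(np.arctan2(v[1],v[0])),np.linalg.norm(v[:2]))
M=q2R(s["orientation"]);print(M.round(3)[:,1],np.degrees(np.arctan2(M[1,1],M[0,1])))
for n,p in(("b",b),("w",w),("tm",tm)):print(n,(M.T@(p-s["tcp_pos"])).round(4))
E
```

```text
[0.48441657 0.19999834 0.082     ] [0.56052541 0.17200565 0.078     ] [0.56031648 0.16818043 0.07      ]
-20.193426467396414 0.08109343365755654
-22.743857405483116 0.08229930015718921
-21.323746407037063 0.1384500365797877
-20.24973213430852 0.15333418723135092
[ 0.951 -0.308  0.   ] -17.966884235728333
b [ 0.0058 -0.0448  0.1663]
w [0.0027 0.0362 0.1703]
tm [-0.001   0.0372  0.1783]
```

```bash
python3 -m pendant '[[-1,0,0,0,0.045],[-1,0.0028,0.0296,0.03,0],[-1,0,0,0.05,0],[-1,0,0,0.05,0],[-1,0,0,0.01,0],[-1,0,0,0,0]]'
python3 - <<'E'
from h import *
s=env.get_state();im=env.read_camera("wrist");cv2.imwrite("pics/w2.png",im[:,:,::-1])
M=q2R(s["orientation"]);print(s["tcp_pos"],s["wrist_force"],np.degrees(np.arctan2(M[1,1],M[0,1])))
E
```

```text
clock: 3.55
tcp_pos: [0.554, 0.1729, 0.1087]
orientation: [-0.0, 0.822, 0.569, -0.0]
wrist_force: [-0.3, 0.9, -0.2]
finger_gap: -0.0
grip_force: 0.0
[0.55398742 0.17287247 0.10872493] [-0.34637184  0.89650256 -0.19137256] -20.599331284813434
```

View pics/w2.png

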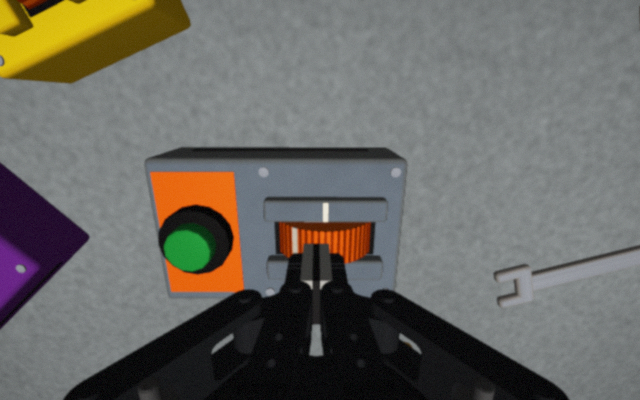

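```bash
python3 - <<'E'
from h import *
s=env.get_state();M=q2R(s["orientation"])
for n,p,z in(("tick+20",(325.5,212),.07),("shoulderL",(265,200),.07),("shR",(386,200),.07),("btn",(189,251),.082),("line",(295,241),.0755),("tipfar",(315,245),.0917)):
    print(n,(1000*(M.T@(ray("wrist",p,z,s)-s["tcp_pos"]))).round(1))
E
```

```text
tick+20 [18.7  6.7 40. ]
shoulderL [ 26.3 -29.2  39.9]
shR [26.3 42.5 40.1]
btn [ -1.  -73.   27.8]
line [  2.2 -11.6  34.4]
tipfar [ 7.8  0.5 18.3]
```

The tip sits 7 mm on the button side of the crown, centred across the wheel. The tick is at (325,212) and the white line at (295,241). Now descending to contact.

```bash
python3 -m pendant '[[-1,-0.001,0,0.006,0],[-1,0,0,0.005,0],[-1,0,0,0.001,0],[-1,0,0,0,0]]'; python3 -m pendant '[[-1,0,0,0.001,0],[-1,0,0,0,0]]';python3 -m pendant '[[-1,0,0,0.001,0],[-1,0,0,0,0]]'
```

```text
clock: 4.1
tcp_pos: [0.5535, 0.1719, 0.0964]
orientation: [-0.0, 0.822, 0.569, 0.0]
wrist_force: [0.2, -0.0, 0.7]
finger_gap: 0.0001
grip_force: 0.0
clock: 4.35
tcp_pos: [0.5536, 0.1719, 0.0953]
orientation: [-0.0, 0.822, 0.569, 0.0]
wrist_force: [-0.2, 0.0, -1.2]
finger_gap: 0.0
grip_force: 0.0
clock: 4.6
tcp_pos: [0.5541, 0.1718, 0.095]
orientation: [0.0, 0.822, 0.569, 0.001]
wrist_force: [-0.0, -0.2, 4.2]
finger_gap: -0.0
grip_force: 2.1
```

```bash
python3 -m pendant '[[-1,0,0,0.0006,0],[-1,0,0,0,0]]';python3 -m pendant '[[-1,0,0.002,0,0],[-1,0,0.002,0,0]]';python3 -m pendant '[[-1,0,0.002,0,0],[-1,0,0.002,0,0]]'
```

```text
clock: 4.85
tcp_pos: [0.5544, 0.1717, 0.0949]
orientation: [0.001, 0.822, 0.569, 0.001]
wrist_force: [-0.4, -2.1, 6.8]
finger_gap: 0.0001
grip_force: 3.7
clock: 5.1
tcp_pos: [0.5577, 0.1705, 0.0949]
orientation: [0.0, 0.822, 0.569, 0.001]
wrist_force: [-2.0, -0.3, 9.0]
finger_gap: -0.0001
grip_force: 4.4
clock: 5.35
tcp_pos: [0.5615, 0.169, 0.0949]
orientation: [0.0, 0.822, 0.569, 0.001]
wrist_force: [-1.5, -1.3, 8.3]
finger_gap: -0.0002
grip_force: 4.1
```

```bash
python3 -m pendant '[[-1,0,0.002,0,0],[-1,0,0.001,0,0]]';python3 -m pendant '[[-1,0,0.002,0,0],[-1,0,0,0,0]]'
python3 - <<'E'
from h import *
s=env.get_state();im=env.read_camera("wrist");cv2.imwrite("pics/w3.png",cv2.resize(im[140:310,130:420,::-1],(800,469)))
E
```

```text
clock: 5.6
tcp_pos: [0.5651, 0.1677, 0.0949]
orientation: [0.001, 0.822, 0.569, 0.001]
wrist_force: [0.2, -1.9, 5.7]
finger_gap: 0.0002
grip_force: 3.0
clock: 5.85
tcp_pos: [0.5672, 0.1669, 0.0947]
orientation: [0.001, 0.822, 0.569, 0.001]
wrist_force: [1.2, -2.5, 6.8]
finger_gap: 0.0001
grip_force: 3.2
```

View pics/w3.png

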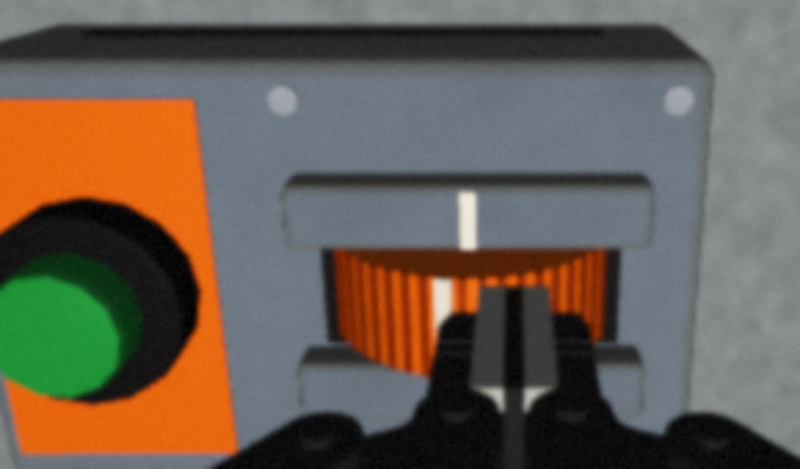

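The white line (crop 443,300) is past the ridge and about 4 mm short of the tick (467,220). I'm rolling a bit further, then lifting.

```bash
python3 -m pendant '[[-1,0,0.002,0,0],[-1,0,0.002,0,0],[-1,0,0,0,0]]';python3 -m pendant '[[-1,0,0,-0.003,0],[-1,0,0,-0.02,0],[-1,0,0,-0.02,0],[-1,0,0,0,0]]'
python3 - <<'E'
from h import *
s=env.get_state();im=env.read_camera("wrist");cv2.imwrite("pics/w4.png",im[:,:,::-1]);print(s["tcp_pos"])
E
```

```text
clock: 6.28
tcp_pos: [0.5703, 0.1658, 0.0942]
orientation: [0.0, 0.822, 0.569, 0.001]
wrist_force: [1.5, -1.4, 5.8]
finger_gap: -0.0002
grip_force: 3.1
clock: 6.78
tcp_pos: [0.5698, 0.1663, 0.1374]
orientation: [-0.0, 0.822, 0.569, 0.001]
wrist_force: [0.6, 0.6, -0.1]
finger_gap: 0.0005
grip_force: 0.0
[0.5697845  0.16633082 0.13743581]
```

View pics/w4.png

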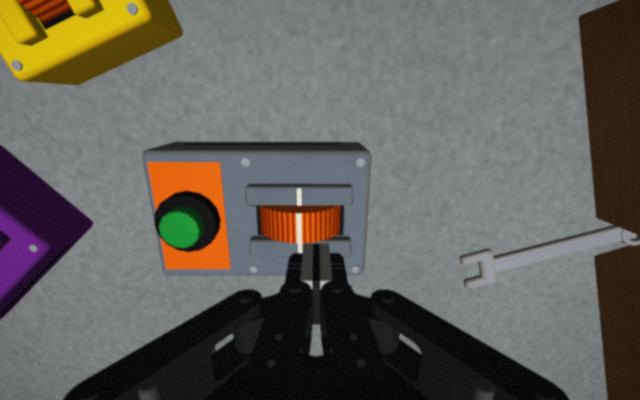

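The line on the wheel (299,235) now stands in line with the ticks (299,196), so the middle detent is reached and the finger is off. The button top is at (180,230).

```bash
python3 - <<'E'
from h import *
s=env.get_state();M=q2R(s["orientation"])
for n,p,z in(("btn",(180,230),.082),("tick+20",(299,196),.07)):
    print(n,(1000*(M.T@(ray("wrist",p,z,s)-s["tcp_pos"]))).round(1))
E
```

```text
btn [  0.4 -89.6  54.4]
tick+20 [ 20.4 -10.6  66.4]
```

```bash
python3 -m pendant '[[-1,0,-0.045,0,0],[-1,0,-0.045,0,0],[-1,0,0,0.02,0],[-1,0,0,0.015,0],[-1,0,0,0,0]]';python3 -m pendant '[[-1,0,0,0.002,0],[-1,0,0,0.002,0],[-1,0,0,0.002,0],[-1,0,0,0,0]]';python3 -m pendant '[[-1,0,0,0.002,0],[-1,0,0,0.001,0],[-1,0,0,0,0]]'
```

```text
clock: 7.45
tcp_pos: [0.4842, 0.1973, 0.0998]
orientation: [-0.001, 0.822, 0.569, -0.002]
wrist_force: [1.6, -1.3, 0.2]
finger_gap: 0.0001
grip_force: 0.0
clock: 7.95
tcp_pos: [0.4859, 0.1975, 0.0961]
orientation: [0.0, 0.822, 0.569, 0.001]
wrist_force: [-1.1, -1.4, 2.8]
finger_gap: -0.0
grip_force: 1.5
clock: 8.32
tcp_pos: [0.4859, 0.1975, 0.0931]
orientation: [0.0, 0.822, 0.569, 0.001]
wrist_force: [1.2, -2.3, 5.6]
finger_gap: -0.0001
grip_force: 2.4
```

```bash
python3 -m pendant '[[-1,0,0,0.001,0],[-1,0,0,0,0]]';python3 -m pendant '[[-1,0,0,0.001,0],[-1,0,0,0,0],[-1,0,0,0,0]]'
```

```text
clock: 8.57
tcp_pos: [0.4859, 0.1975, 0.0929]
orientation: [0.001, 0.822, 0.569, 0.001]
wrist_force: [-1.4, -2.9, 11.5]
finger_gap: 0.0001
grip_force: 5.7
clock: 8.95
tcp_pos: [0.4859, 0.1975, 0.0928]
orientation: [0.001, 0.822, 0.569, 0.001]
wrist_force: [-2.6, -3.1, 17.7]
finger_gap: -0.0002
grip_force: 8.8
```

The button is on its stop: z is no longer changing while the force rises. Releasing and checking.

```bash
python3 -m pendant '[[-1,0,0,-0.005,0],[-1,0,0,-0.01,0],[-1,0,0,-0.03,0],[-1,0,0,-0.05,0],[-1,0,0.03,-0.05,0],[-1,0,0,0,0],[-1,0,0,0,0]]'
python3 - <<'E'
from h import *
im=env.read_camera("wrist");cv2.imwrite("pics/w5.png",im[:,:,::-1])
E
```

```text
clock: 9.82
tcp_pos: [0.5126, 0.1871, 0.2349]
orientation: [-0.001, 0.822, 0.569, -0.001]
wrist_force: [0.7, -0.3, -0.6]
finger_gap: -0.0001
grip_force: 0.0
```

View pics/w5.png

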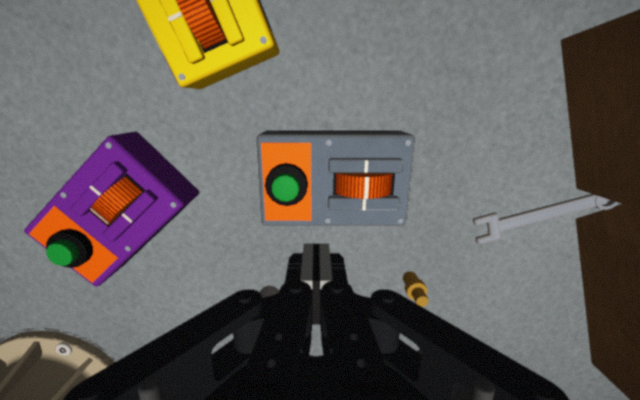

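The line on the wheel (366,186) lines up with both ticks, the button (286,187) is up again, and the unit and its neighbours haven't moved.

```bash
python3 -c "
from workcell import env
print(env.hand_in())"
```

```text
the job is handed in; nothing more can be done
None
```

The orange wheel is in its middle detent with the white line at the ticks, the green button was pushed fully down and came back up, and the job was handed in at about 10 s of the 48 s allowed.

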